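Charge the ball feeder and hold its gate plunger open

ROBOT

A 7-joint arm with a two-finger parallel gripper is mounted at the origin on a cart in front of the work surface, level with it; the furniture and walls round the work are solid. World frame = base frame: x ahead of the robot, y to its left, z up, the work surface at z = 0. Lengths are in m, angles in rad, forces in N, time in s.
With the tool pointing down it reaches from about 0.425 to 0.875 m from the base axis. Payload 4.7 kg.
Tool frame: the origin (TCP) lies midway between the tips of the shut fingers; the grasp point (between the pads) lies 19 mm behind it; z points along the fingers, y is the direction in which the jaws open and shut (so a half turn about z gives the same grasp; the last joint's range is limited). The gripper opens to 87 mm and grips with 3 to 60 N. Pads are 19 mm wide; open, the fingers measure 117 mm over their backs; the gripper's body (75 mm by 190 mm) begins 51 mm behind the grasp point.
Start: joints at [-1.259, 0.321, -0.07, 1.45, 0.023, 1.371, -0.057], TCP at [0.191, 0.621, 0.223] pointing down, gripper open.
Joint ranges: [-2.86, 2.86], [-0.3, 2.09], [-1.38, 1.24], [0.06, 2.45], [-1.56, 4.7], [0.09, 2.05], [-2.69, 2.69]. Speed limits (rad/s): [2.57, 2.57, 3.14, 3.14, 3.14, 3.14, 3.14].

INTERFACE

Orientations are given as a rotation vector (axis times angle).
In Python, from bench import monitor, eyes, order gives the robot as it stands. The module is installed in compiled form; this text tells all that it offers.
- The arm moves only by the shell command python3 -m pendant 'ROWS' [FORCE]. ROWS is JSON, a list of rows, each a list of 3 entries, a list of its own where there are three numbers: the turn, a rotation vector about the tool's x, y, z in degrees, then the shift along the tool's x, y, z in m, then the gripper command: -1 is fully open, 1 is shut, values between are in proportion. In form: [[[rx, ry, rz], [tx, ty, tz], hand], ...]. A call has 1 to 8 rows; each row shifts and turns the commanded pose from where the row before left it, along the tool's axes as they then stand; what a row does not reach is not made up. A row lasts 1/8 s, in which the tool goes at most 62.5 mm and 10.7 degrees, less where a joint would pass 70% of its speed; a pose out of reach is approached as far as the arm can. A call is refused whole if a number of a shift passes 0.0625 or a number of a turn 10.7, either way. A call with a gripper value outside its range is refused whole. The fingers move at their own pace and stop on an object; FORCE is the grip in N (left out, the last holds). Time passes only in rows, so rows that do not move let the fingers close. It gives the time, the measured TCP pose, the force and the opening at its end, in the units of the state.
- monitor.get_state(): the state, without advancing time (a new reading comes with each control period).
- eyes.get_image(name): name is "side" or "top"; returns a dict with "color" (400x640x3 uint8, red, green, blue), "range_z" (400x640 float32, m along the optical axis (not along the pixel's ray), 0 where there is no reading), "fx", "fy", "cx", "cy" (pixels), "k1" (the pictures are not rectified: a ray, as slopes to the right and down, at radius r is drawn at 1 + k1 r^2 times it, then the intrinsics apply), "world_to_cam" (4x4, takes a point from world to camera coordinates). Camera axes: x right, y up, looking along -z (the intrinsics and any distortion apply to the point x, -y, -z); pixel columns grow to the right and rows downward; lengths in m; the calibration is good to about 2 mm. A picture is of the moment at which its call begins.
- order.close_job(): hands the job in, once; it reports no verdict.
The state is a dict: "time": time; "joint_positions": joint angles; "qd": joint speeds; "joint_torque": joint torques, N m; "position": TCP position; "tool_rot": TCP orientation; "ft_force": force on the tool from outside, world axes, zero at the start; "torque": the same for the moment, N m; "grip_width": opening from 0.0 (shut) to 1.0 (fully open).
Only numpy, scipy, OpenCV 4.12 (cv2) and the standard library are available. Lean on these libraries where they do the work, as an engineer would, in place of code of your own. Each camera call takes 0.05 s, during which the arm holds its last target.

TASK

Pour all six steel balls from the white cup into the open hopper of the ball feeder while its spring plunger stays shut, then stand the empty cup upright on the worktop. Next grip the feeder's black plunger knob, pull it straight up until it is fully back against its stop, and keep holding it there so that all the balls run into the guarded pan: finish while still holding the plunger fully back. Leave the other things where they are.

Things in the scene. Friction and masses are not known exactly. Their poses are not given: they have to be found in the camera images.
- cup_center (a point): Centre of the open, slightly flared white plastic cup, half-way up (27.5 mm above its underside); z along its axis. Outer diameter 53 mm at the foot, 59 mm half-way up, 65 mm at the rim; 55 mm high, wall 3 mm. About 0.15 kg with the six balls loose on its floor. It must be tipped to level or a little beyond (90 to 105 degrees) for all balls to roll out.
- cup: The same cup; origin at the centre of its underside.
- feeder: The ball feeder: fixed bench device on a grey base 120 mm (x) by 290 mm (y). A straight trough, 18 mm wide inside, slopes down 22 degrees along its -y: open hopper at the high end, covered throat with the spring plunger, then the guarded pan. Balls in the hopper roll down and wait at the plunger. Origin on the worktop on the plunger's axis; x across the trough, +y up the slope, z up.
- feeder_hopper (a point): Centre of the hopper's open mouth, 154 mm above the worktop, 85 mm from the plunger's axis along the feeder's +y. The mouth is 88 mm wide (x) and about 95 mm long (y); its rim slopes: 177 mm above the worktop at the far (+y) end, 137 mm at the end near the plunger. Axes are the feeder's.
- feeder_seat (a point): Floor of the trough at the seat hole of the plunger, on the plunger's axis, 66 mm above the worktop; axes are the feeder's (x across the trough, +y up the slope to the hopper, z up).
- feeder_pan (a point): Centre of the inner floor (14 mm above the worktop) of the square steel receiving pan at the low end of the feeder, 74 mm from the plunger along the feeder's -y; inside 76 x 76 mm, 26 mm deep. It is fixed and covered by a clear box-shaped guard (top 101 mm above the worktop), so balls reach it only through the trough. Axes are the feeder's.
- plunger_knob (a point): Centre of the round black knob on the spring plunger: 24 mm diameter, 21 mm high, this point 143 mm above the worktop when shut. Below it a 9 mm pin and, from 21 mm below this point, a fixed guide barrel of 18 mm diameter. The hopper's front plate is about 35 mm off on the feeder's +y side, so fingers close best along the feeder's x (this point's x).
- plunger (a joint): How far the plunger is pulled straight up, in m: 0 = shut, pin through the trough and down in its seat hole, blocking the balls; 0.036 = fully back at its stop. A spring pulls it shut with about 5 N at 0 and 12 N at 0.036. The balls pass under the pin only when it is nearly fully back, and take a second or two to run out.
- ball0_center (a point): Centre of one of the six equal steel balls, 14 mm diameter, 12 g, polished and slippery, that lie in the cup at the start.
- ball1_center (a point): Centre of one of the six equal steel balls, 14 mm diameter, 12 g, polished and slippery, that lie in the cup at the start.
- ball2_center (a point): Centre of one of the six equal steel balls, 14 mm diameter, 12 g, polished and slippery, that lie in the cup at the start.
- ball3_center (a point): Centre of one of the six equal steel balls, 14 mm diameter, 12 g, polished and slippery, that lie in the cup at the start.
- ball4_center (a point): Centre of one of the six equal steel balls, 14 mm diameter, 12 g, polished and slippery, that lie in the cup at the start.
- ball5_center (a point): Centre of one of the six equal steel balls, 14 mm diameter, 12 g, polished and slippery, that lie in the cup at the start.
- bench_timer: Bystander, to be left alone: white kitchen-style bench timer, 62 x 62 x 38 mm; origin at the centre of its underside.
- reagent_bottle: Bystander, to be left alone: brown screw-cap reagent bottle, 68 mm diameter, 118 mm high; origin at the centre of its underside.
- sample_pot: Bystander, to be left alone: small white sample pot, 37 mm diameter, 42 mm high; origin at the centre of its underside.
- flask: Bystander, to be left alone: conical flask, 67 mm diameter, 108 mm high; origin at the centre of its underside.
There are look-alikes about, which are no part of the job. Leave any orange look-alike of the cup alone.

How it is judged:
By the outcome, as a careful person would: the job done as asked, in the order asked, and still so for the second after the job is handed in, while the arm keeps its last pose, push and grip.
It also fails if it takes over 72 s, if anything falls off the work surface, if the arm or the gripper's body presses on something with over 40 N, if the wrist force passes 120 N, or if a joint passes its speed limit or range.

## Working session

There is one attempt and no reset: what is moved stays moved. The work goes in short steps, Python scripts to look and compute and a shell command to move; the robot and the scene stay as the last step left them, time stands still between calls to the robot, and variables do not carry over. Pictures are saved under pics/ and viewed, and the job is handed in when it is done.

```bash
mkdir -p pics; python3 - <<'E'
from bench import monitor, eyes
import cv2, numpy as np, pickle
print(monitor.get_state())
for n in ["side","top"]:
    d=eyes.get_image(n)
    pickle.dump(d,open(f'{n}0.pkl','wb'))
    cv2.imwrite(f'pics/{n}0.png',d['color'][:,:,::-1])
    print(n,d['fx'],d['fy'],d['cx'],d['cy'],d['k1'],d['world_to_cam'].round(3).tolist())
E
```

```text
{'time': 0.0, 'joint_positions': array([-1.25889213,  0.32179396, -0.07010593,  1.45164249,  0.02263516,
        1.37080595, -0.0568646 ]), 'qd': array([ 7.96908499e-04,  1.06728907e-03,  7.68921114e-05,  1.09665455e-04,
        1.29750273e-04,  3.22040592e-04, -4.31812177e-04]), 'joint_torque': array([-6.85493262e-06, -4.91280770e+01, -4.04038802e-01, -3.12529707e+01,
       -6.40626275e-02,  4.36822919e-02,  1.70155240e-04]), 'position': array([0.1906124 , 0.62085677, 0.22149687]), 'tool_rot': array([-4.65896830e-01, -3.10669976e+00,  2.91563973e-03]), 'ft_force': array([ 0.49297357, -0.61492233,  0.05527777]), 'torque': array([-0.01596531,  0.06442278, -0.03256439]), 'grip_width': 0.999285450186173}
side 395.82661341568746 395.82661341568746 322.98598461146645 198.3016375058511 -0.08567191945575878 [[-0.954, -0.3, 0.0, 0.539], [0.166, -0.526, 0.834, -0.199], [-0.25, 0.796, 0.552, -0.897], [0.0, 0.0, 0.0, 1.0]]
top 471.9044814586638 471.9044814586638 315.1277016003891 198.46217746720157 -0.09504355764138264 [[0.02, -1.0, 0.004, -0.026], [0.987, 0.02, 0.162, -0.559], [-0.162, 0.001, 0.987, -1.256], [0.0, 0.0, 0.0, 1.0]]
```

View pics/side0.png

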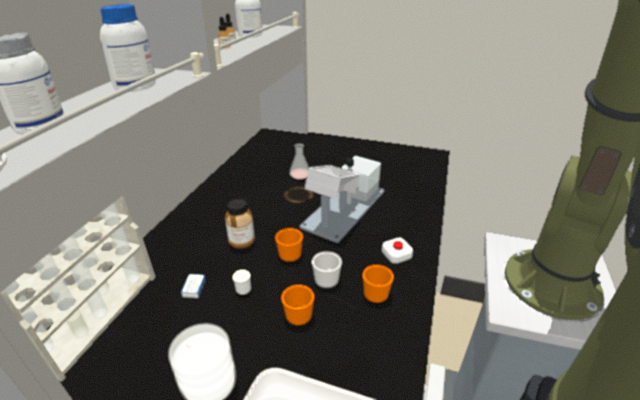

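View pics/top0.png

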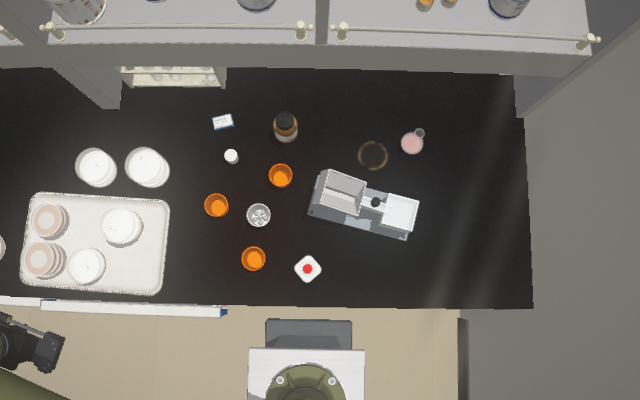

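The white cup with the balls is at about (259,215) in the top view, between three orange look-alikes. The feeder has its hopper at (341,190), knob at (375,202) and pan at (402,213).

```bash
cat > h.py <<'E'
import numpy as np, cv2
from scipy.spatial.transform import Rotation as R
def ray(d,u,v):
    xd=(np.atleast_1d(u)-d['cx'])/d['fx']; yd=(np.atleast_1d(v)-d['cy'])/d['fy']
    x,y=xd.copy(),yd.copy()
    for _ in range(30):
        f=1+d['k1']*(x*x+y*y); x=xd/f;y=yd/f
    W=d['world_to_cam']; Rm=W[:3,:3]; o=-Rm.T@W[:3,3]
    return o, np.stack([x,-y,-np.ones_like(x)],1)@Rm
def onplane(d,u,v,z):
    o,D=ray(d,u,v); t=(z-o[2])/D[:,2]; return o+t[:,None]*D
def cloud(d):
    v,u=np.mgrid[0:400,0:640]; o,D=ray(d,u.ravel()*1.,v.ravel()*1.)
    P=o+D*d['range_z'].ravel()[:,None]; P[d['range_z'].ravel()==0]=np.nan
    return P.reshape(400,640,3)
def proj(d,P):
    P=np.atleast_2d(P); c=P@d['world_to_cam'][:3,:3].T+d['world_to_cam'][:3,3]
    x=c[:,0]/-c[:,2]; y=-c[:,1]/-c[:,2]; f=1+d['k1']*(x*x+y*y)
    return np.stack([x*f*d['fx']+d['cx'],y*f*d['fy']+d['cy']],1)
E
python3 - <<'E'
import pickle,cv2,numpy as np
from h import *
t=pickle.load(open('top0.pkl','rb')); s=pickle.load(open('side0.pkl','rb'))
cv2.imwrite('pics/tz.png',cv2.resize(t['color'][120:290,190:440,::-1],None,fx=3.2,fy=3.2,interpolation=cv2.INTER_CUBIC))
cv2.imwrite('pics/sz.png',cv2.resize(s['color'][130:330,220:420,::-1],None,fx=3,fy=3,interpolation=cv2.INTER_CUBIC))
P=cloud(t);Q=cloud(s)
for n,(u,v) in dict(cup=(259,215),hop=(341,190),knob=(375,202),pan=(402,212),timer=(308,269),oc1=(280,175),oc2=(217,205),oc3=(254,259),pot=(231,156),bott=(285,122)).items(): print(n,P[v,u].round(3))
print('range ok',np.isfinite(P).mean(),np.isfinite(Q).mean())
E
```

```text
cup [0.515 0.143 0.011]
hop [ 0.57  -0.081  0.124]
knob [ 0.536 -0.166  0.156]
pan [ 0.519 -0.245  0.1  ]
timer [0.367 0.001 0.038]
oc1 [ 0.634  0.088 -0.003]
oc2 [ 0.543  0.266 -0.001]
oc3 [0.391 0.153 0.005]
pot [0.677 0.225 0.041]
bott [0.754 0.07  0.117]
range ok 0.99615234375 0.9960703125
```

View pics/tz.png

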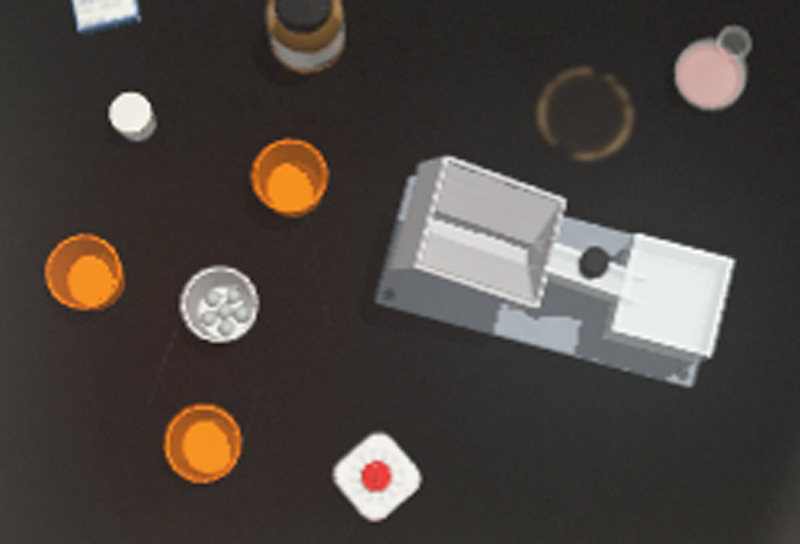

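View pics/sz.png

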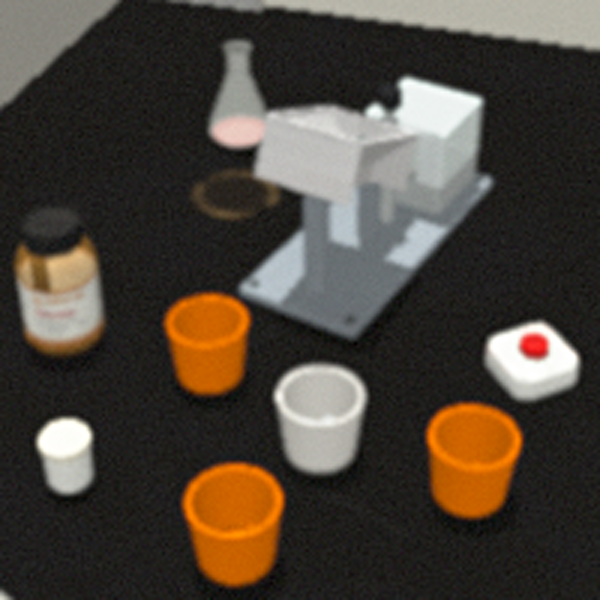

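The top view shows the white cup rim (about (259,215)) holding the balls, and the black knob at about (375,202). The hopper mouth is the tilted rectangle left of the knob. Next I measure them precisely.

```bash
python3 - <<'E'
import pickle
from h import *
t=pickle.load(open('top0.pkl','rb')); s=pickle.load(open('side0.pkl','rb'))
P=cloud(t);Q=cloud(s)
hsv=cv2.cvtColor(t['color'],cv2.COLOR_RGB2HSV)
def blob(m,u,v,r):
    mm=np.zeros_like(m,np.uint8); mm[v-r:v+r+1,u-r:u+r+1]=m[v-r:v+r+1,u-r:u+r+1]
    c=max(cv2.findContours(mm,cv2.RETR_EXTERNAL,cv2.CHAIN_APPROX_NONE)[0],key=cv2.contourArea)
    return c
def circ(m,u,v,r,z):
    c=cv2.convexHull(blob(m,u,v,r))[:,0].astype(float)
    W=onplane(t,c[:,0],c[:,1],z)
    (x,y),rad=cv2.minEnclosingCircle(W[:,:2].astype(np.float32)); return round(x,4),round(y,4),round(rad,4)
white=((hsv[...,1]<60)&(hsv[...,2]>110)).astype(np.uint8)
org=((hsv[...,1]>150)&(hsv[...,2]>100)&(hsv[...,0]<20)).astype(np.uint8)
print('cup',circ(white,259,215,17,.055))
for n,u,v in(('o1',280,175),('o2',217,205),('o3',254,259)): print(n,circ(org,u,v,17,.055))
# cup via cloud rim
for nm,C in(('top',P),('side',Q)):
    for lab,(cx,cy),z0,z1 in (('cuprim',(.513,.143),.046,.065),('knob',(.536,-.166),.148,.165)):
        m=(np.hypot(C[...,0]-cx,C[...,1]-cy)<.04)&(C[...,2]>z0)&(C[...,2]<z1)
        q=C[m]
        if lab=='knob':
            col=(t if nm=='top' else s)['color'][m]; q=q[col.max(1)<70]
        if len(q): print(nm,lab,len(q),q.min(0).round(4),q.max(0).round(4),q.mean(0).round(4))
# guard top rectangle z~.101 and base
m=(P[...,2]>.092)&(P[...,2]<.110)&(P[...,1]<-.18)&(P[...,1]>-.32)&(P[...,0]>.42)&(P[...,0]<.63)
print('guard',cv2.minAreaRect(P[m][:,:2].astype(np.float32)),m.sum())
m=(P[...,2]>.11)&(P[...,2]<.2)&(P[...,1]>-.16)&(P[...,1]<.0)&(P[...,0]>.48)&(P[...,0]<.67)
print('hop',cv2.minAreaRect(P[m][:,:2].astype(np.float32)),m.sum(),P[m].max(0))
dark=(hsv[...,2]<60).astype(np.uint8)
c=blob(dark,375,202,6)[:,0].astype(float); print('knobpx',c.mean(0),c.min(0),c.max(0)); print(onplane(t,[c[:,0].mean()],[c[:,1].mean()],.1535))
print(R.from_rotvec([-4.65896830e-01, -3.10669976e+00,  2.91563973e-03]).as_matrix().round(3))
E
```

```text
cup (0.5102, 0.1401, 0.0338)
o1 (0.6216, 0.0831, 0.0346)
o2 (0.5337, 0.2558, 0.0355)
o3 (0.3924, 0.1493, 0.0333)
top cuprim 108 [0.4789 0.107  0.0461] [0.5427 0.1706 0.0609] [0.5129 0.1422 0.0542]
top knob 20 [ 0.5284 -0.1769  0.1488] [ 0.5467 -0.1588  0.1564] [ 0.5365 -0.1665  0.1519]
side cuprim 225 [0.4817 0.1064 0.046 ] [0.543  0.1719 0.0592] [0.513  0.1385 0.0521]
side knob 33 [ 0.5332 -0.1766  0.148 ] [ 0.5536 -0.1554  0.1556] [ 0.5429 -0.164   0.1523]
guard ((0.5223254561424255, -0.23040126264095306), (0.10257530957460403, 0.08541156351566315), 75.5661392211914) 1081
hop ((0.5582132339477539, -0.08935124427080154), (0.1489521712064743, 0.09524465352296829), 76.64618682861328) 1634 [ 0.619075   -0.00927062  0.18348356]
knobpx [373.125 204.5  ] [372. 203.] [375. 205.]
[[ 0.52952922 -0.16145674  0.1535    ]]
[[-0.956  0.293 -0.   ]
 [ 0.293  0.956 -0.002]
 [-0.    -0.002 -1.   ]]
```

Cup at about (0.511, 0.140), knob about (0.538, -0.166). The feeder's +y axis points at 76° in the world. First I turn the tool so that the jaws lie along the feeder's x.

```bash
python3 -m pendant '[[[0,0,10.7],[0,0,0],-1],[[0,0,10.7],[0,0,0],-1],[[0,0,10.7],[0,0,0],-1],[[0,0,10.7],[0,0,0],-1],[[0,0,10.7],[0,0,0],-1],[[0,0,10.7],[0,0,0],-1],[[0,0,10.7],[0,0,0],-1],[[0,0,10.7],[0,0,0],-1]]' 30
cat > st.py <<'E'
# usage: st.py tx ty tz tilt [yawF=76] [grasp=1]: delta from measured pose to target grasp point; prints tool-axis shift and turn
import sys
from h import *
from bench import monitor
s=monitor.get_state()
p=np.array(s['position']);Rm=R.from_rotvec(s['tool_rot']).as_matrix()
def pose(G,tilt,yaw=76.):
    a=np.radians(yaw);F=np.array([np.cos(a),np.sin(a),0]);X=np.array([np.sin(a),-np.cos(a),0]);Z=np.array([0,0,1.])
    th=np.radians(tilt); z=np.sin(th)*F-np.cos(th)*Z; x=np.cos(th)*F+np.sin(th)*Z
    return np.stack([x,X,z],1), np.array(G)+.019*z
print('t',round(s['time'],2),'tcp',p.round(4),'grasp',(p-.019*Rm[:,2]).round(4),'q',s['joint_positions'].round(2),'f',s['ft_force'].round(1),'w',round(s['grip_width'],3))
if len(sys.argv)>4:
    v=[float(a) for a in sys.argv[1:]]
    Rt,pt=pose(v[:3],v[3],*(v[4:5]))
    print('shift(tool axes now)',(Rm.T@(pt-p)).round(4),'shift in target axes',(Rt.T@(pt-p)).round(4),'turn deg',np.degrees(R.from_matrix(Rm.T@Rt).as_rotvec()).round(2))
E
python3 st.py .49 .08 .16 0
```

```text
time: 1.1
position: [0.1906, 0.6211, 0.2219]
tool_rot: [2.458, 1.955, -0.001]
ft_force: [-0.5, 0.0, -0.0]
grip_width: 0.997
t 1.1 tcp [0.1906 0.6211 0.2219] grasp [0.1907 0.6211 0.2409] q [-1.41  0.32  0.12  1.46 -0.04  1.37 -1.51] f [-0.5  0.  -0. ] w 0.997
shift(tool axes now) [-0.4597  0.4135  0.0815] shift in target axes [-0.4526  0.4214  0.0809] turn deg [0.   0.06 0.99]
```

```bash
python3 -m pendant '[[[0,0,1],[-0.045,0.042,0],-1],[[0,0,0],[-0.045,0.042,0],-1],[[0,0,0],[-0.045,0.042,0],-1],[[0,0,0],[-0.045,0.042,0],-1],[[0,0,0],[-0.045,0.042,0],-1],[[0,0,0],[-0.045,0.042,0],-1],[[0,0,0],[-0.045,0.042,0.01],-1],[[0,0,0],[-0.045,0.042,0.01],-1]]'; python3 st.py .5 .097 .118 30
```

```text
time: 2.1
position: [0.4337, 0.1909, 0.2023]
tool_rot: [-2.469, -1.942, -0.001]
ft_force: [0.2, 1.2, 0.4]
grip_width: 1.002
t 2.1 tcp [0.4337 0.1909 0.2023] grasp [0.4337 0.1909 0.2213] q [-0.98 -0.07  0.49  1.92  0.03  1.28 -0.73] f [0.2 1.2 0.4] w 1.002
shift(tool axes now) [-0.0662  0.0866  0.1007] shift in target axes [-0.1072  0.087   0.0545] turn deg [-0.08 29.95  0.35]
```

```bash
python3 -m pendant '[[[0,0,0],[-0.033,0.043,0.02],-1],[[0,0,0],[-0.033,0.043,0.02],-1],[[0,10,0],[0,0,0],-1],[[0,10,0],[0,0,0],-1],[[0,10,0],[0,0,0],-1],[[0,0,0],[0,0,0],-1]]'; python3 st.py .5 .097 .118 30
python3 - <<'E'
from bench import eyes
import cv2,pickle
for n in ["side","top"]:
    d=eyes.get_image(n); pickle.dump(d,open(f'{n}1.pkl','wb')); cv2.imwrite(f'pics/{n}1.png',d['color'][:,:,::-1])
E
```

```text
time: 2.85
position: [0.5003, 0.1048, 0.1611]
tool_rot: [-2.177, -1.696, -0.579]
ft_force: [-0.7, 0.1, 0.1]
grip_width: 0.999
t 2.85 tcp [0.5003 0.1048 0.1611] grasp [0.498  0.0955 0.1776] q [-0.7  -0.01  0.81  2.06 -0.58  1.09  0.13] f [-0.7  0.1  0.1] w 0.999
shift(tool axes now) [-0.0281  0.0018  0.0526] shift in target axes [-0.0281  0.0016  0.0525] turn deg [-0.1   0.06 -0.19]
```

View pics/side1.png

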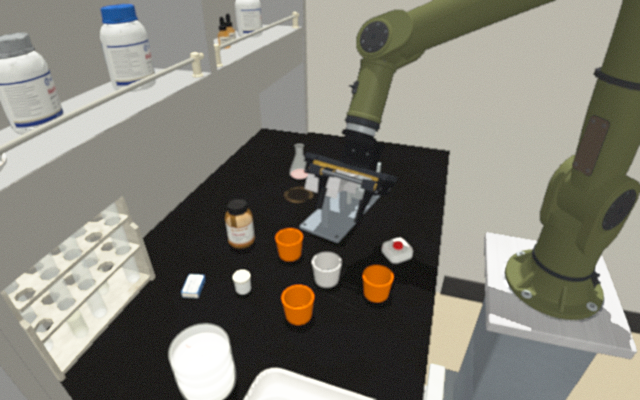

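View pics/top1.png

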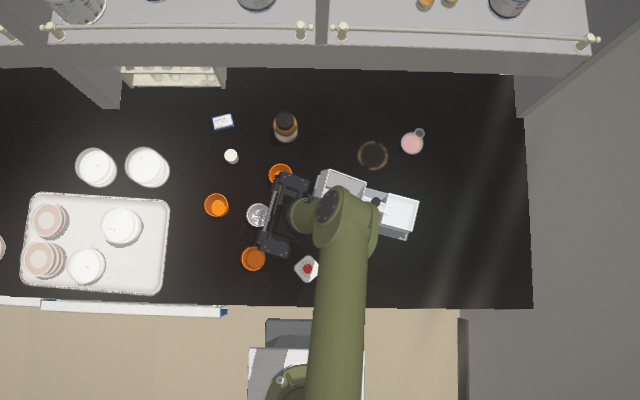

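Side view: the gripper hovers tilted over the area just behind the white cup (327,270), clear of the orange cups. I line up and then advance along the tool axis.

```bash
python3 -m pendant '[[[0,0,0],[-0.014,0.001,0.026],-1],[[0,0,0],[-0.014,0.001,0.026],-1],[[0,0,0],[0,0,0.015],-1],[[0,0,0],[0,0,0.015],-1],[[0,0,0],[0,0,0],-1]]'; python3 st.py .5105 .1405 .040 30
python3 - <<'E'
from bench import eyes
import cv2,pickle
for n in ["side"]:
    d=eyes.get_image(n); cv2.imwrite(f'pics/{n}2.png',cv2.resize(d['color'][130:330,220:420,::-1],None,fx=3,fy=3,interpolation=cv2.INTER_CUBIC))
E
```

```text
time: 3.58
position: [0.5066, 0.1257, 0.0771]
tool_rot: [-2.167, -1.708, -0.579]
ft_force: [-0.6, 0.5, 0.0]
grip_width: 0.998
t 3.58 tcp [0.5066 0.1257 0.0771] grasp [0.5044 0.1164 0.0935] q [-0.68  0.16  0.8   2.12 -0.79  0.99  0.34] f [-0.6  0.5  0. ] w 0.998
shift(tool axes now) [-0.0052  0.0005  0.0588] shift in target axes [-0.0053  0.0002  0.0588] turn deg [-0.3   0.05  0.4 ]
```

View pics/side2.png

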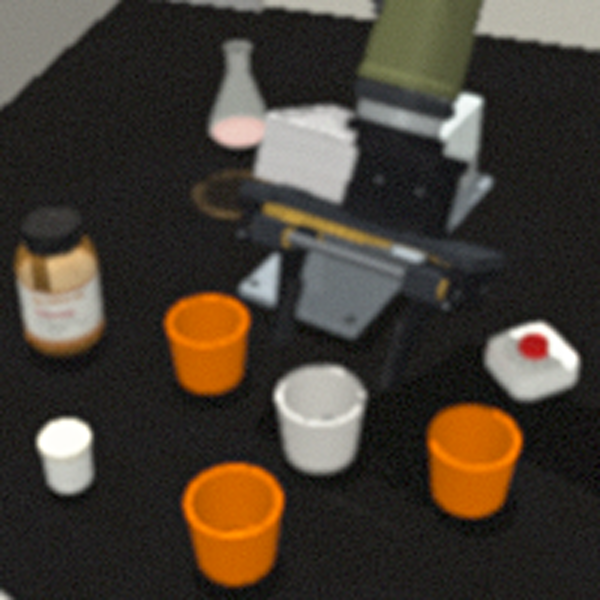

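The open fingers straddle the line of the white cup (crop (320,420)), with the body clear of the orange cups. I advance 59 mm and grip.

```bash
python3 -m pendant '[[[0,0,0],[-0.002,0,0.015],-1],[[0,0,0],[-0.002,0,0.015],-1],[[0,0,0],[-0.001,0,0.015],-1],[[0,0,0.2],[0,0,0.014],-1],[[0,0,0],[0,0,0],-1]]'; python3 st.py .5105 .1405 .040 30
```

```text
time: 4.25
position: [0.5126, 0.1491, 0.0236]
tool_rot: [-2.171, -1.702, -0.579]
ft_force: [-0.5, -0.0, 0.3]
grip_width: 0.998
t 4.25 tcp [0.5126 0.1491 0.0236] grasp [0.5104 0.1398 0.04  ] q [-0.67  0.28  0.74  2.15 -0.94  0.93  0.45] f [-0.5 -0.   0.3] w 0.998
shift(tool axes now) [0.0006 0.     0.0004] shift in target axes [0.0006 0.     0.0004] turn deg [-0.24  0.02  0.11]
```

```bash
python3 -m pendant '[[[0,0,0],[0,0,0],1],[[0,0,0],[0,0,0],1],[[0,0,0],[0,0,0],1],[[0,0,0],[0,0,0],1],[[0,0,0],[0,0,0],1]]' 25; python3 st.py
python3 - <<'E'
from bench import eyes
import cv2,pickle
for n in ["side"]:
    d=eyes.get_image(n); cv2.imwrite(f'pics/{n}3.png',cv2.resize(d['color'][130:330,220:420,::-1],None,fx=3,fy=3,interpolation=cv2.INTER_CUBIC))
E
```

```text
time: 4.88
position: [0.5136, 0.1484, 0.0245]
tool_rot: [-2.173, -1.701, -0.582]
ft_force: [-1.3, -1.3, 2.4]
grip_width: 0.722
t 4.88 tcp [0.5136 0.1484 0.0245] grasp [0.5113 0.1391 0.0409] q [-0.67  0.28  0.74  2.15 -0.94  0.93  0.45] f [-1.3 -1.3  2.4] w 0.722
```

View pics/side3.png

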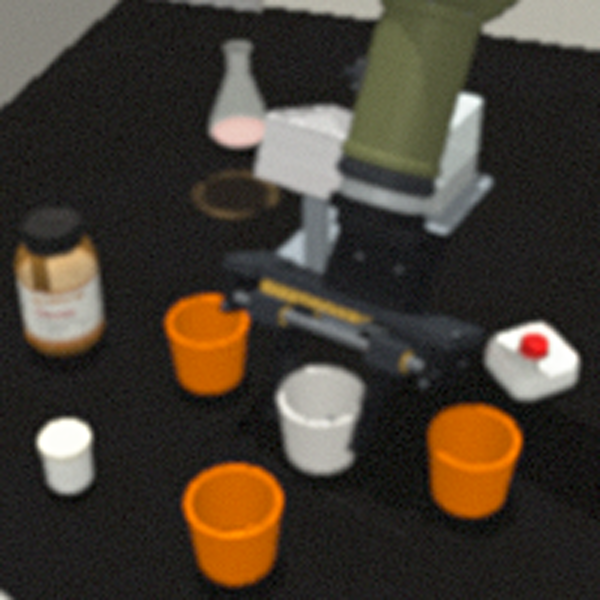

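The cup is held (opening about 63 mm). I lift it straight up.

```bash
python3 -m pendant '[[[0,0,0],[0.004,0,-0.007],1],[[0,0,0],[0.01,0,-0.0173],1],[[0,0,0],[0.013,0,-0.0225],1],[[0,0,0],[0.016,0,-0.0277],1],[[0,0,0],[0.016,0,-0.0277],1],[[0,0,0],[0.016,0,-0.0277],1],[[0,0,0],[0.016,0,-0.0277],1],[[0,0,0],[0.013,0,-0.0225],1]]'; python3 st.py .551 -.1155 .25 0
python3 - <<'E'
from bench import eyes
import cv2,pickle
for n in ["side"]:
    d=eyes.get_image(n); cv2.imwrite(f'pics/{n}4.png',cv2.resize(d['color'][80:330,220:420,::-1],None,fx=2.4,fy=2.4,interpolation=cv2.INTER_CUBIC))
E
```

```text
time: 5.92
position: [0.5128, 0.1484, 0.233]
tool_rot: [-2.172, -1.702, -0.58]
ft_force: [-0.5, 0.5, -1.1]
grip_width: 0.719
t 5.92 tcp [0.5128 0.1484 0.233 ] grasp [0.5105 0.1391 0.2495] q [-0.79 -0.09  0.78  1.96 -0.49  1.15 -0.08] f [-0.5  0.5 -1.1] w 0.719
shift(tool axes now) [-0.2149  0.1001 -0.1219] shift in target axes [-0.2468  0.1009  0.002 ] turn deg [ -0.16 -30.     0.16]
```

View pics/side4.png

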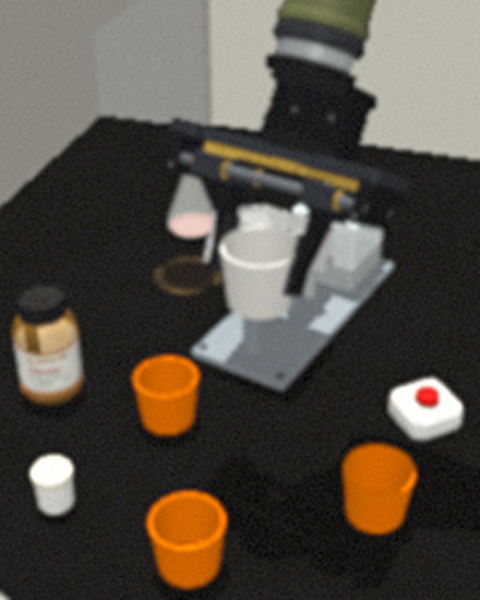

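```bash
python3 -m pendant '[[[0,0,0],[-0.013,0.006,-0.0075],1],[[0,0,0],[-0.026,0.0125,-0.015],1],[[0,0,0],[-0.032,0.0155,-0.0185],1],[[0,0,0],[-0.032,0.0155,-0.0185],1],[[0,0,0],[-0.032,0.0155,-0.0185],1],[[0,0,0],[-0.032,0.0155,-0.0185],1],[[0,0,0],[-0.026,0.0125,-0.015],1],[[0,0,0],[-0.013,0.006,-0.0075],1]]'; python3 st.py .551 -.1155 .25 0
```

```text
time: 6.98
position: [0.5513, -0.1099, 0.2294]
tool_rot: [-2.178, -1.697, -0.576]
ft_force: [0.7, -1.0, -1.3]
grip_width: 0.719
t 6.97 tcp [ 0.5513 -0.1099  0.2294] grasp [ 0.5491 -0.119   0.2459] q [-0.39  0.32  1.03  1.71 -0.74  1.54  0.54] f [ 0.7 -1.  -1.3] w 0.719
shift(tool axes now) [-0.004   0.0011 -0.0042] shift in target axes [-0.0055  0.0011 -0.0016] turn deg [ -0.24 -29.82  -0.15]
```

```bash
python3 - <<'E'
from bench import eyes
import cv2,pickle
d=eyes.get_image('top'); pickle.dump(d,open('top5.pkl','wb'));cv2.imwrite('pics/top5.png',d['color'][:,:,::-1])
E
```

```text
(no output)
```

View pics/top5.png

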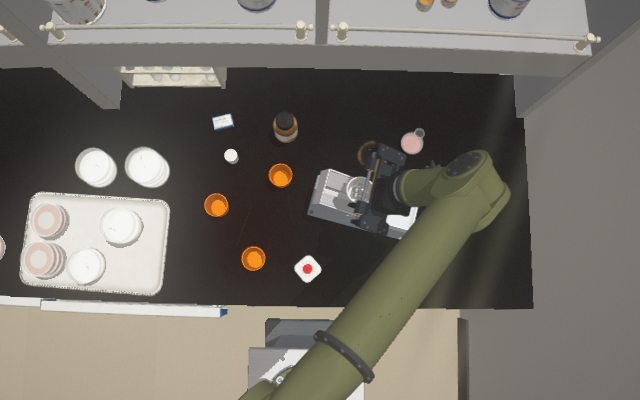

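The cup hangs upright over the front part of the hopper (top view (357,188)). Now I tip it about the grasp point, fast at first and then slowly.

```bash
python3 -m pendant '[[[0,-4,0],[-0.0013,0,0],1],[[0,-7,0],[-0.0023,0,0],1],[[0,-7,0],[-0.0023,0,0],1],[[0,-7,0],[-0.0023,0,0],1],[[0,-7,0],[-0.0023,0,0],1],[[0,-7,0],[-0.0023,0,0],1],[[0,-7,0],[-0.0023,0,0],1],[[0,-7,0],[-0.0023,0,0],1]]'; python3 st.py .551 -.1155 .218 -40
```

```text
time: 8.02
position: [0.5476, -0.1224, 0.229]
tool_rot: [2.249, 1.764, -0.465]
ft_force: [-0.4, -0.2, -2.1]
grip_width: 0.719
t 8.03 tcp [ 0.5476 -0.1224  0.229 ] grasp [ 0.5494 -0.1151  0.2464] q [-1.01  0.34  1.15  1.69  0.09  1.37 -0.14] f [-0.4 -0.2 -2.1] w 0.719
shift(tool axes now) [0.0057 0.0017 0.0253] shift in target axes [0.0128 0.0016 0.0226] turn deg [ -0.07 -16.8    0.25]
```

```bash
python3 - <<'E'
from bench import eyes
import cv2,pickle
d=eyes.get_image('side'); cv2.imwrite('pics/side6.png',cv2.resize(d['color'][60:260,230:430,::-1],None,fx=3,fy=3,interpolation=cv2.INTER_CUBIC))
d=eyes.get_image('top'); cv2.imwrite('pics/top6.png',cv2.resize(d['color'][100:290,260:510,::-1],None,fx=3,fy=3,interpolation=cv2.INTER_CUBIC))
E
```

```text
(no output)
```

View pics/side6.png

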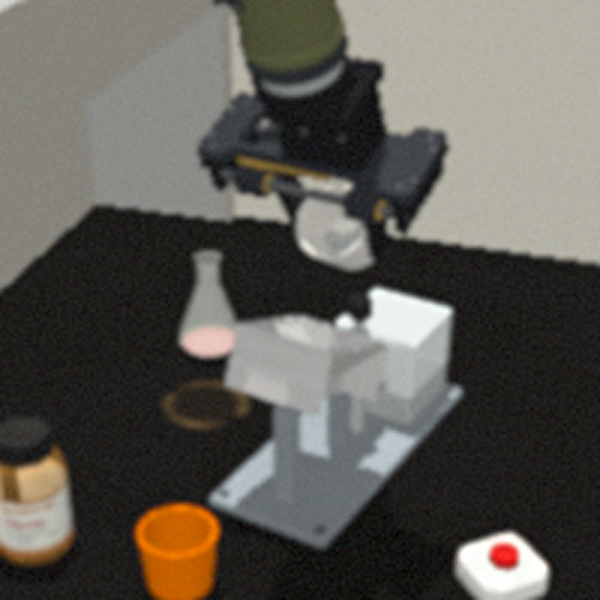

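View pics/top6.png

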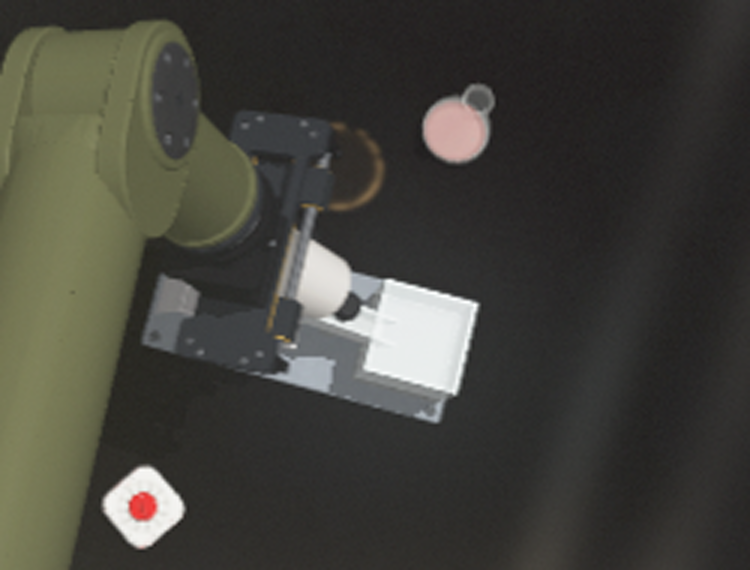

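The balls (crop (345,240)) are still in the cup, and its mouth faces the hopper. I lower a little and continue to tip.

```bash
python3 -m pendant '[[[0,0,0],[0.0055,0.001,0.013],1],[[0,0,0],[0.0055,0.001,0.013],1],[[0,-4,0],[-0.0013,0,0],1],[[0,-5,0],[-0.0017,0,0],1],[[0,-5,0],[-0.0017,0,0],1],[[0,-5,0],[-0.0017,0,0],1],[[0,-4,0],[-0.0013,0,0],1],[[0,0,0],[0,0,0],1]]'; python3 st.py .551 -.1155 .218 -70
```

```text
time: 9.12
position: [0.5494, -0.1273, 0.2045]
tool_rot: [1.977, 1.557, -0.845]
ft_force: [-0.4, 0.1, -1.6]
grip_width: 0.716
t 9.12 tcp [ 0.5494 -0.1273  0.2045] grasp [ 0.5527 -0.114   0.2176] q [-1.08  0.62  1.13  1.7   0.24  1.36 -0.29] f [-0.4  0.1 -1.6] w 0.716
shift(tool axes now) [-0.0092 -0.0014 -0.0006] shift in target axes [-0.0087 -0.0013  0.0032] turn deg [  0.2  -23.86   0.34]
```

```bash
python3 - <<'E'
from bench import eyes
import cv2,pickle
d=eyes.get_image('side'); cv2.imwrite('pics/side7.png',cv2.resize(d['color'][60:260,230:430,::-1],None,fx=3,fy=3,interpolation=cv2.INTER_CUBIC))
E
```

```text
(no output)
```

View pics/side7.png

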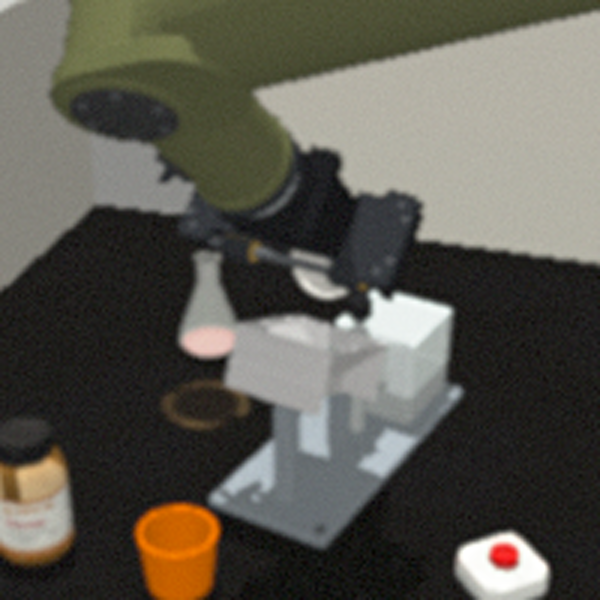

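The lip (about crop (330,290)) is above the front part of the hopper, and the gripper is clear of it. Now the slow final tip.

```bash
python3 -m pendant '[[[0,-2.5,0],[-0.0008,0,0],1],[[0,-2.5,0],[-0.0008,0,0],1],[[0,-2.5,0],[-0.0008,0,0],1],[[0,-2.5,0],[-0.0008,0,0],1],[[0,-3,0],[-0.001,0,0],1],[[0,-3,0],[-0.001,0,0],1],[[0,-3,0],[-0.001,0,0],1],[[0,0,0],[0,0,0],1]]'; python3 st.py .551 -.1155 .218 -70
```

```text
time: 10.18
position: [0.5481, -0.132, 0.2097]
tool_rot: [1.732, 1.361, -1.109]
ft_force: [0.0, 0.1, -0.5]
grip_width: 0.72
t 10.18 tcp [ 0.5481 -0.132   0.2097] grasp [ 0.5522 -0.1153  0.2177] q [-1.11  0.84  1.12  1.68  0.34  1.42 -0.38] f [ 0.   0.1 -0.5] w 0.72
shift(tool axes now) [-0.0021 -0.0012  0.0003] shift in target axes [-0.0021 -0.0011  0.0004] turn deg [ 0.14 -4.85  0.26]
```

```bash
python3 -m pendant '[[[0,-3,0],[-0.001,0,0],1],[[0,-3,0],[-0.001,0,0],1],[[0,-2,0],[-0.0007,0,0],1],[[0,0,0],[0,0,0],1],[[0,0,0],[0,0,0],1],[[0,0,0],[0,0,0],1]]'; python3 st.py .551 -.1155 .218 -70
python3 - <<'E'
from bench import eyes
import cv2,pickle
d=eyes.get_image('side'); cv2.imwrite('pics/side8.png',cv2.resize(d['color'][60:260,230:430,::-1],None,fx=3,fy=3,interpolation=cv2.INTER_CUBIC))
E
```

```text
time: 10.92
position: [0.5478, -0.1339, 0.2136]
tool_rot: [1.626, 1.275, -1.204]
ft_force: [0.5, 0.6, -0.4]
grip_width: 0.72
t 10.93 tcp [ 0.5478 -0.1339  0.2136] grasp [ 0.5522 -0.1163  0.2191] q [-1.12  0.94  1.11  1.67  0.39  1.44 -0.41] f [ 0.5  0.6 -0.4] w 0.72
shift(tool axes now) [ 0.0022 -0.0014 -0.0002] shift in target axes [ 0.0022 -0.0014 -0.    ] turn deg [0.11 2.96 0.1 ]
```

View pics/side8.png

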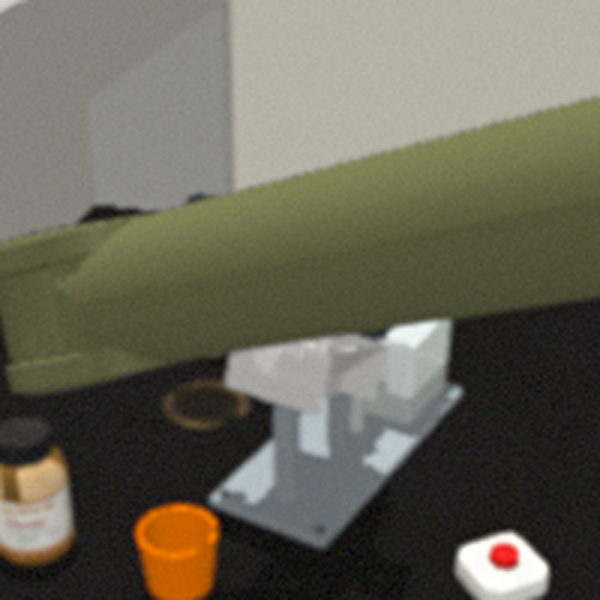

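The arm hides the cup, but the measured weight fell by about 1 N, so the balls have left. I tip back.

```bash
python3 -m pendant '[[[0,0,0],[0,0,0],1],[[0,0,0],[0,0,0],1],[[0,4,0],[0.0013,0,0],1],[[0,8,0],[0.0026,0,0],1],[[0,8,0],[0.0026,0,0],1],[[0,8,0],[0.0026,0,0],1],[[0,8,0],[0.0026,0,0],1],[[0,8,0],[0.0026,0,0],1]]'; python3 st.py .551 -.1155 .25 0
```

```text
time: 11.98
position: [0.5497, -0.1258, 0.2021]
tool_rot: [2.187, 1.715, -0.561]
ft_force: [0.8, 0.0, -1.7]
grip_width: 0.718
t 11.97 tcp [ 0.5497 -0.1258  0.2021] grasp [ 0.5519 -0.117   0.2188] q [-1.01  0.42  1.12  1.71  0.12  1.32 -0.19] f [ 0.8  0.  -1.7] w 0.718
shift(tool axes now) [-0.0048 -0.0012 -0.0303] shift in target axes [ 0.0103 -0.0012 -0.0289] turn deg [-2.000e-02  2.872e+01  1.800e-01]
```

```bash
python3 - <<'E'
from bench import eyes
import cv2,pickle
d=eyes.get_image('side'); cv2.imwrite('pics/side9.png',cv2.resize(d['color'][60:260,230:430,::-1],None,fx=3,fy=3,interpolation=cv2.INTER_CUBIC))
E
```

```text
(no output)
```

View pics/side9.png

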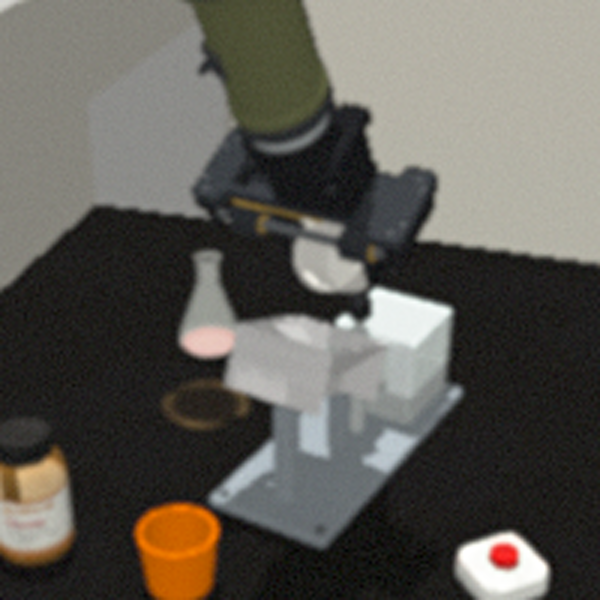

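The cup looks empty. I turn it upright again while rising.

```bash
python3 -m pendant '[[[0,5,0],[-0.003,0,-0.008],1],[[0,8,0],[0,0,-0.009],1],[[0,8,0],[0.0026,0,-0.01],1],[[0,8,0],[0.0026,0,0],1],[[0,8,0],[0.0026,0,0],1],[[0,8,0],[0.0026,0,0],1],[[0,8,0],[0.0026,0,0],1],[[0,5.8,0],[0.0018,0,0],1]]'; python3 st.py .5105 .1395 .25 30
python3 - <<'E'
from bench import eyes
import cv2,pickle
d=eyes.get_image('top'); pickle.dump(d,open('top10.pkl','wb')); cv2.imwrite('pics/top10.png',cv2.resize(d['color'][100:290,260:510,::-1],None,fx=3,fy=3,interpolation=cv2.INTER_CUBIC))
d=eyes.get_image('side'); cv2.imwrite('pics/side10.png',cv2.resize(d['color'][60:260,230:430,::-1],None,fx=3,fy=3,interpolation=cv2.INTER_CUBIC))
E
```

```text
time: 13.02
position: [0.5541, -0.1056, 0.2279]
tool_rot: [-2.175, -1.699, -0.577]
ft_force: [-0.1, 0.5, -1.3]
grip_width: 0.717
t 13.03 tcp [ 0.5541 -0.1056  0.2279] grasp [ 0.5519 -0.1148  0.2444] q [-0.37  0.31  1.    1.71 -0.74  1.53  0.53] f [-0.1  0.5 -1.3] w 0.717
shift(tool axes now) [ 0.208  -0.1013  0.1134] shift in target axes [ 0.2079 -0.1016  0.1135] turn deg [-0.24  0.12 -0.05]
```

View pics/top10.png

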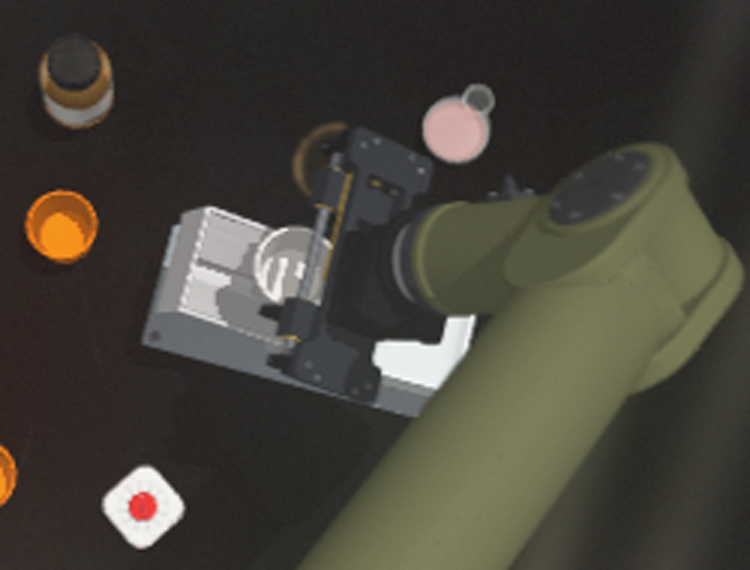

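View pics/side10.png

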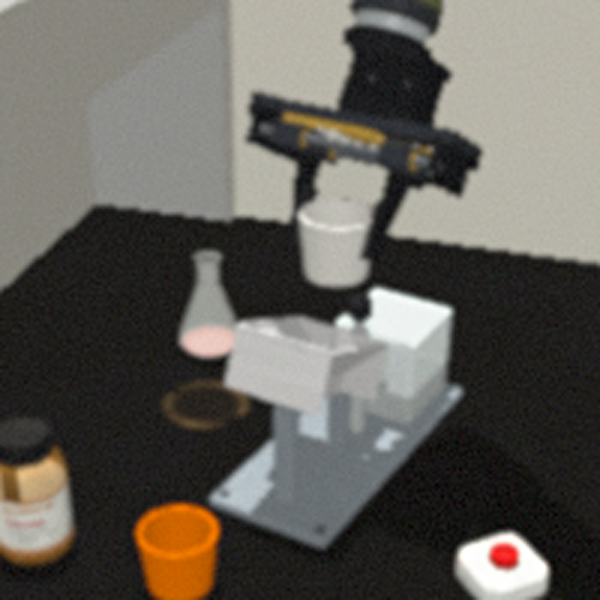

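The cup (top crop (293,265)) is upright and shows no balls. I carry it back to its old place.

```bash
python3 -m pendant '[[[0,0,0],[0.013,-0.0063,0.007],1],[[0,0,0],[0.026,-0.0127,0.0142],1],[[0,0,0],[0.0325,-0.0158,0.0177],1],[[0,0,0],[0.0325,-0.0158,0.0177],1],[[0,0,0],[0.0325,-0.0158,0.0177],1],[[0,0,0],[0.0325,-0.0158,0.0177],1],[[0,0,0],[0.026,-0.0127,0.0142],1],[[0,0,0],[0.013,-0.0063,0.007],1]]'; python3 st.py .511 .1392 .0415 30
```

```text
time: 14.12
position: [0.5123, 0.1523, 0.234]
tool_rot: [-2.171, -1.709, -0.575]
ft_force: [-0.3, -0.1, -1.0]
grip_width: 0.717
t 14.12 tcp [0.5123 0.1523 0.234 ] grasp [0.5101 0.1432 0.2505] q [-0.84 -0.09  0.81  1.95 -0.48  1.15 -0.09] f [-0.3 -0.1 -1. ] w 0.717
shift(tool axes now) [-0.1067  0.0022  0.1797] shift in target axes [-0.1076  0.0019  0.1792] turn deg [-0.29  0.27  0.34]
```

```bash
python3 - <<'E'
from bench import eyes
import cv2,pickle
d=eyes.get_image('top'); pickle.dump(d,open('top11.pkl','wb')); cv2.imwrite('pics/top11.png',cv2.resize(d['color'][100:290,210:460,::-1],None,fx=3.2,fy=3.2,interpolation=cv2.INTER_CUBIC))
E
```

```text
(no output)
```

View pics/top11.png

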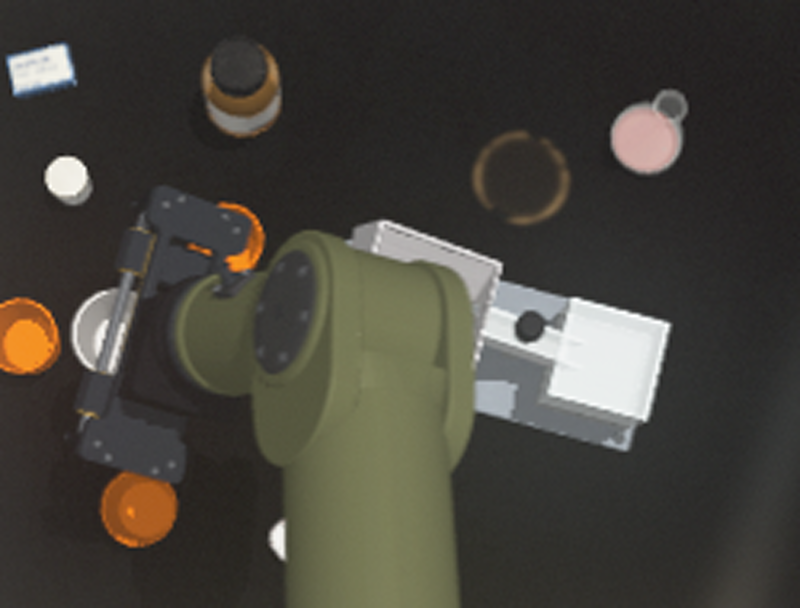

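No balls lie loose in the view. I lower the cup, fast at first.

```bash
python3 -m pendant '[[[0,0,0],[-0.007,0,0.012],1],[[0,0,0],[-0.0145,0,0.025],1],[[0,0,0],[-0.0165,0,0.0277],1],[[0,0,0],[-0.0165,0.0,0.0277],1],[[0,0,0],[-0.0165,0.001,0.0277],1],[[0,0,0],[-0.0145,0.001,0.025],1],[[0,0,0],[-0.007,0,0.013],1],[[0,0,0],[-0.004,0,0.007],1]]'; python3 st.py .511 .1392 .0409 30
```

```text
time: 15.18
position: [0.5143, 0.1451, 0.0408]
tool_rot: [-2.179, -1.701, -0.573]
ft_force: [0.1, -0.4, 0.3]
grip_width: 0.72
t 15.18 tcp [0.5143 0.1451 0.0408] grasp [0.5121 0.136  0.0573] q [-0.74  0.26  0.83  2.14 -0.91  0.96  0.41] f [ 0.1 -0.4  0.3] w 0.72
shift(tool axes now) [-0.0055 -0.0018  0.0157] shift in target axes [-0.0056 -0.0018  0.0156] turn deg [-0.14  0.39 -0.08]
```

```bash
python3 - <<'E'
from bench import eyes
import cv2,pickle
d=eyes.get_image('side'); cv2.imwrite('pics/side12.png',cv2.resize(d['color'][130:330,220:420,::-1],None,fx=3,fy=3,interpolation=cv2.INTER_CUBIC))
E
```

```text
(no output)
```

View pics/side12.png

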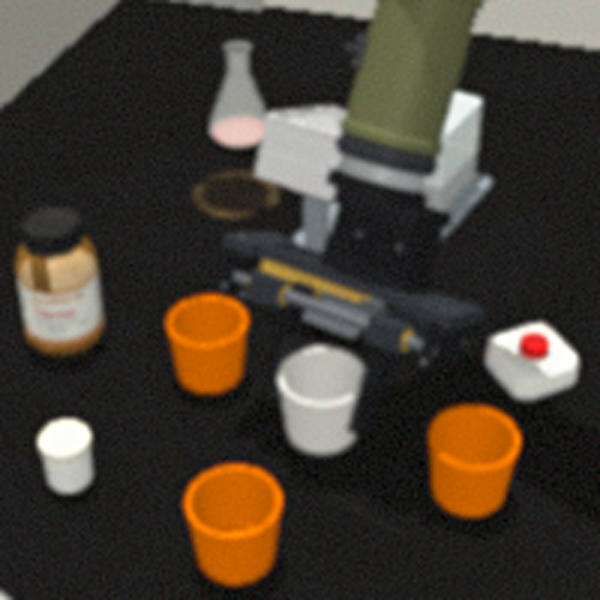

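The cup (crop (322,400)) is upright, about 16 mm above the top.

```bash
python3 -m pendant '[[[0,0,0],[-0.002,-0.001,0.005],1],[[0,0,0],[-0.002,0,0.005],1],[[0,0,0],[-0.001,0,0.003],1],[[0,0,0],[0,0,0],1]]'; python3 st.py .511 .1392 .0409 30
```

```text
time: 15.72
position: [0.5141, 0.1501, 0.0291]
tool_rot: [-2.174, -1.703, -0.577]
ft_force: [-1.0, 0.5, -0.8]
grip_width: 0.722
t 15.72 tcp [0.5141 0.1501 0.0291] grasp [0.5119 0.1409 0.0456] q [-0.73  0.29  0.81  2.14 -0.95  0.94  0.45] f [-1.   0.5 -0.8] w 0.722
shift(tool axes now) [-0.0039 -0.0004  0.0031] shift in target axes [-0.0039 -0.0004  0.0031] turn deg [-0.18  0.19  0.11]
```

```bash
python3 -m pendant '[[[0,0,0],[-0.001,0,0.002],1],[[0,0,0],[-0.0008,0,0.0013],1],[[0,0,0],[0,0,0],1],[[0,0,0],[0,0,0],1]]'; python3 st.py .511 .1392 .0409 30
```

```text
time: 16.23
position: [0.5142, 0.15, 0.0253]
tool_rot: [-2.174, -1.703, -0.577]
ft_force: [-0.6, 1.1, -1.6]
grip_width: 0.716
t 16.23 tcp [0.5142 0.15   0.0253] grasp [0.512  0.1408 0.0418] q [-0.73  0.3   0.81  2.14 -0.96  0.94  0.46] f [-0.6  1.1 -1.6] w 0.716
shift(tool axes now) [-0.0019 -0.0005 -0.0001] shift in target axes [-0.0019 -0.0005 -0.0001] turn deg [-0.16  0.2   0.09]
```

```bash
python3 -m pendant '[[[0,0,0],[-0.0006,0,0.001],1],[[0,0,0],[-0.0003,0,0.0005],1],[[0,0,0],[0,0,0],1]]'; python3 st.py .511 .1392 .0409 30
```

```text
time: 16.6
position: [0.5144, 0.1502, 0.0244]
tool_rot: [-2.173, -1.702, -0.579]
ft_force: [-3.1, -1.4, 6.2]
grip_width: 0.714
t 16.6 tcp [0.5144 0.1502 0.0244] grasp [0.5121 0.141  0.0409] q [-0.73  0.3   0.81  2.14 -0.96  0.94  0.46] f [-3.1 -1.4  6.2] w 0.714
shift(tool axes now) [-0.0017 -0.0006 -0.001 ] shift in target axes [-0.0017 -0.0006 -0.001 ] turn deg [-0.18  0.09  0.09]
```

Contact shows at 6 N. I release and back off along the tool axis.

```bash
python3 -m pendant '[[[0,0,0],[0,0,0],0.2],[[0,0,0],[0,0,0],-0.5],[[0,0,0],[0,0,0],-1],[[0,0,0],[0,0,0],-1],[[0,0,0],[0,0,-0.015],-1],[[0,0,0],[0,0,-0.025],-1],[[0,0,0],[0,0,-0.03],-1],[[0,0,0],[0,0,-0.03],-1]]'; python3 st.py .5385 -.165 .26 0
```

```text
time: 17.6
position: [0.5021, 0.1011, 0.1108]
tool_rot: [-2.175, -1.703, -0.576]
ft_force: [0.0, 0.0, 1.1]
grip_width: 1.0
t 17.6 tcp [0.5021 0.1011 0.1108] grasp [0.4999 0.092  0.1273] q [-0.76  0.09  0.92  2.1  -0.7   1.05  0.29] f [0.  0.  1.1] w 1.0
shift(tool axes now) [-0.152   0.0987 -0.2371] shift in target axes [-0.2494  0.0997 -0.1302] turn deg [ -0.15 -29.78   0.12]
```

```bash
python3 - <<'E'
from bench import eyes
import cv2,pickle
d=eyes.get_image('side'); cv2.imwrite('pics/side13.png',cv2.resize(d['color'][130:330,220:420,::-1],None,fx=3,fy=3,interpolation=cv2.INTER_CUBIC))
E
```

```text
(no output)
```

View pics/side13.png

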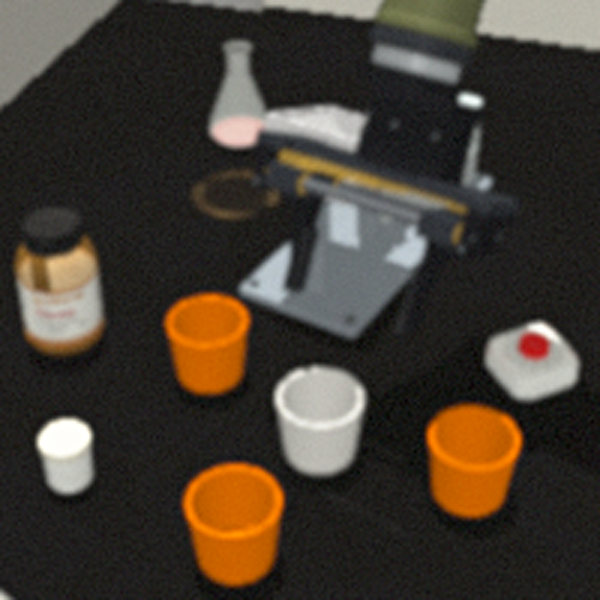

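The cup stands upright at its old place (crop (320,420)). I rise, level the tool and look.

```bash
python3 -m pendant '[[[0,0,0],[0.016,0,-0.028],-1],[[0,0,0],[0.02,0,-0.035],-1],[[0,0,0],[0.02,0,-0.035],-1],[[0,0,0],[0.02,0,-0.035],-1],[[0,-10,0],[0,0,0],-1],[[0,-10,0],[0,0,0],-1],[[0,-9.8,0],[0,0,0],-1],[[0,0,0],[0.03,0,0],-1]]'; python3 st.py .5385 -.165 .26 0
python3 - <<'E'
from bench import eyes
import cv2,pickle
d=eyes.get_image('top'); pickle.dump(d,open('top14.pkl','wb')); cv2.imwrite('pics/top14.png',cv2.resize(d['color'][100:290,210:460,::-1],None,fx=3.2,fy=3.2,interpolation=cv2.INTER_CUBIC))
d=eyes.get_image('side'); pickle.dump(d,open('side14.pkl','wb'));cv2.imwrite('pics/side14.png',cv2.resize(d['color'][130:330,220:420,::-1],None,fx=3,fy=3,interpolation=cv2.INTER_CUBIC))
E
```

```text
time: 18.65
position: [0.5099, 0.134, 0.263]
tool_rot: [-2.468, -1.941, 0.001]
ft_force: [0.5, 0.4, 0.4]
grip_width: 0.999
t 18.65 tcp [0.5099 0.134  0.263 ] grasp [0.5099 0.134  0.282 ] q [-0.9   0.03  0.61  1.71 -0.02  1.4  -0.52] f [0.5 0.4 0.4] w 0.999
shift(tool axes now) [-0.2838  0.0983  0.0215] shift in target axes [-0.2832  0.1001  0.022 ] turn deg [-0.14 -0.04  0.37]
```

View pics/top14.png

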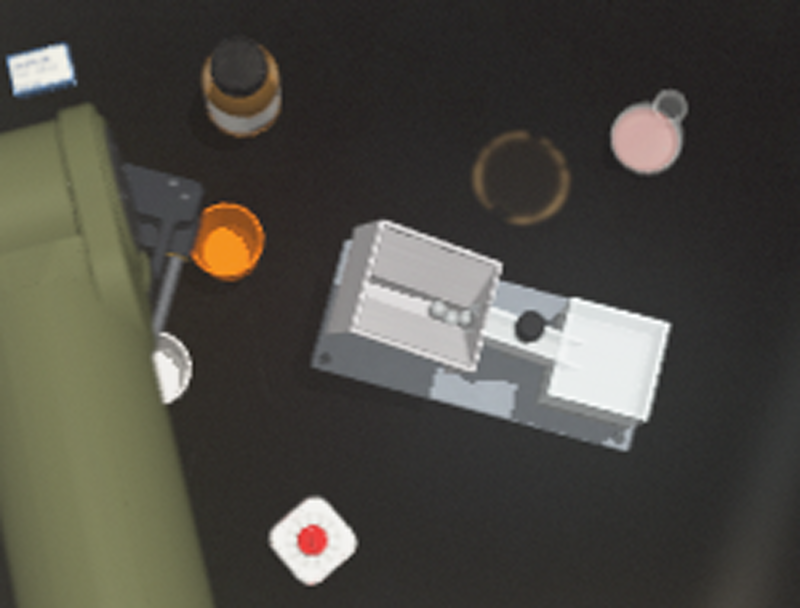

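View pics/side14.png

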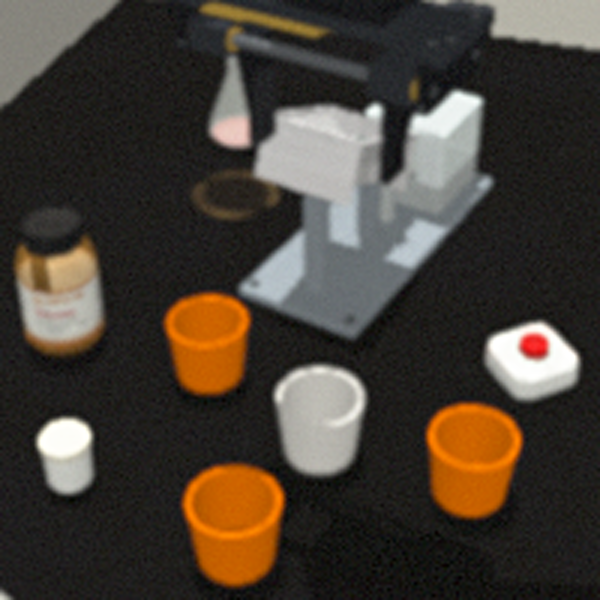

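Three balls queue in the hopper trough (crop (437-465,312)), and the other three must be under the cover by the plunger. Nothing lies loose. Now I fix the knob's position.

```bash
python3 - <<'E'
import pickle
from h import *
t=pickle.load(open('top14.pkl','rb'));t0=pickle.load(open('top0.pkl','rb')); s=pickle.load(open('side0.pkl','rb'))
def cen(d,u,v,r,th):
    g=d['color'].max(2)
    m=np.zeros(g.shape,np.uint8); m[v-r:v+r+1,u-r:u+r+1]=(g[v-r:v+r+1,u-r:u+r+1]<th)
    n,l,st,c=cv2.connectedComponentsWithStats(m); k=l[v,u]
    return c[k],st[k]
for d,u,v in((t,375,202),(t0,375,202),(s,349,162)):
    for th in (60,90): print(cen(d,u,v,12,th))
g=t['color'].max(2); print(g[194:211,366:386])
print(s['color'].max(2)[154:172,340:360])
E
```

```text
(array([319.49518322, 199.50043753]), array([     0,      0,    640,    400, 255980], dtype=int32))
(array([375.07692308, 201.66153846]), array([371, 197,   9,  10,  65], dtype=int32))
(array([319.4951754 , 199.50043363]), array([     0,      0,    640,    400, 255980], dtype=int32))
(array([375.07692308, 201.66153846]), array([371, 197,   9,  10,  65], dtype=int32))
(array([346.42560554, 156.33910035]), array([337, 150,  25,  17, 289], dtype=int32))
(array([346.49174917, 156.61386139]), array([337, 150,  25,  18, 303], dtype=int32))
[[179 180 180 180 181 183 181 182 181 182 182 183 182 182 181 182 181 181
  181 180]
 [180 179 180 180 180 180 182 182 181 182 183 183 182 182 181 182 180 179
  179 181]
 [193 183 182 179 179 180 182 182 181 181 182 179 180 182 184 182 181 180
  179 166]
 [239 232 220 194 183 182 182 154 101  86  86 116 160 179 182 182 181 180
  164 151]
 [231 239 240 237 225 205 167  95  63  71  69  64  92 148 178 180 181 149
  111 125]
 [217 217 221 232 239 215  84  67  74  73  73  74  70  89 146 178 151 109
  118 131]
 [219 218 218 217 201 135  63  70  73  72  73  74 
[... 1716 characters left out ...]
 243 243
  242 242]
 [ 37  25  40  78 119 130 103  60  34  27  27  29  58 129 209 239 243 244
  243 243]
 [ 26  45  93 153 200 208 172 115  61  36  35  57 104 168 225 243 242 244
  243 242]
 [ 43  85 163 226 247 247 227 171 110  77  74 108 167 221 237 243 244 242
  243 242]
 [ 83 124 201 243 250 246 240 209 152 117 120 164 215 239 244 243 242 241
  243 242]
 [133 144 194 229 231 234 233 208 169 146 150 189 226 241 243 243 243 243
  241 244]
 [175 171 186 198 202 210 203 178 160 148 150 166 201 231 240 241 244 243
  244 243]
 [181 177 183 182 184 187 181 172 170 165 157 156 185 222 236 241 241 243
  242 243]
 [181 181 182 179 179 184 185 189 195 191 181 175 193 219 230 234 237 239
  240 240]]
```

```bash
python3 - <<'E'
import pickle
from h import *
t=pickle.load(open('top14.pkl','rb')); s=pickle.load(open('side0.pkl','rb'))
print(onplane(t,[375.6],[201.1],.1535), onplane(t,[375.1],[201.7],.148))
for k in ((.5365,-.165),(.539,-.166),(.541,-.164)): print(k,proj(s,[k[0],k[1],.143]),proj(t,[k[0],k[1],.1535]))
o,_=ray(t,1.,1.);print('cam',o)
# hopper rim corners from top: range points
P=cloud(t); m=(P[...,2]>.125)&(P[...,2]<.19)&(P[...,1]>-.15)&(P[...,1]<0)&(P[...,0]>.48)&(P[...,0]<.66)
g=t['color'].max(2); q=P[m]; r=cv2.minAreaRect(q[:,:2].astype(np.float32)); print(r)
E
```

```text
[[ 0.53835739 -0.16773604  0.1535    ]] [[ 0.53767554 -0.16718019  0.148     ]]
(0.5365, -0.165) [[350.94662065 163.40836465]] [[374.5222997  201.80326622]]
(0.539, -0.166) [[350.15052293 163.11085733]] [[374.91596159 200.83526167]]
(0.541, -0.164) [[349.26378664 163.33722283]] [[374.12786114 200.03884733]]
cam [ 0.34832245 -0.01370394  1.33005448]
((0.5612161755561829, -0.07689215242862701), (0.12287776917219162, 0.09448250383138657), 76.28436279296875)
```

Knob at (0.538, -0.167). I move above it.

```bash
python3 -m pendant '[[[0,0,0.3],[-0.02,0.007,0],-1],[[0,0,0],[-0.036,0.0127,0],-1],[[0,0,0],[-0.041,0.0145,0],-1],[[0,0,0],[-0.041,0.0145,0],-1],[[0,0,0],[-0.041,0.0145,0],-1],[[0,0,0],[-0.041,0.0145,0],-1],[[0,0,0],[-0.041,0.0145,0],-1],[[0,0,0],[-0.024,0.008,0],-1]]'; python3 st.py .538 -.167 .145 0
```

```text
time: 19.75
position: [0.5354, -0.1766, 0.2638]
tool_rot: [-2.485, -1.92, -0.001]
ft_force: [0.2, -0.3, 0.2]
grip_width: 1.001
t 19.75 tcp [ 0.5354 -0.1766  0.2638] grasp [ 0.5354 -0.1766  0.2828] q [-0.54  0.15  0.91  1.63 -0.12  1.41  0.13] f [ 0.2 -0.3  0.2] w 1.001
shift(tool axes now) [9.800e-03 1.000e-04 1.379e-01] shift in target axes [0.0099 0.0002 0.1378] turn deg [-0.01 -0.05 -0.61]
```

```bash
python3 -m pendant '[[[0,0,-0.5],[0.005,0,0.015],-0.3],[[0,0,0],[0.005,0,0.025],-0.3],[[0,0,0],[0,0,0.025],-0.3],[[0,0,0],[0,0,0.02],-0.3],[[0,0,0],[0,0,0.0],-0.3]]'; python3 st.py .538 -.167 .145 0
python3 - <<'E'
from bench import eyes
import cv2,pickle
d=eyes.get_image('side'); pickle.dump(d,open('side15.pkl','wb'));cv2.imwrite('pics/side15.png',cv2.resize(d['color'][100:250,260:410,::-1],None,fx=4,fy=4,interpolation=cv2.INTER_CUBIC))
d=eyes.get_image('top'); cv2.imwrite('pics/top15.png',cv2.resize(d['color'][130:270,290:470,::-1],None,fx=4,fy=4,interpolation=cv2.INTER_CUBIC))
E
```

```text
time: 20.38
position: [0.5382, -0.1602, 0.1767]
tool_rot: [-2.467, -1.939, 0.004]
ft_force: [-0.4, 0.5, -0.2]
grip_width: 0.657
t 20.38 tcp [ 0.5382 -0.1602  0.1767] grasp [ 0.5383 -0.1603  0.1957] q [-0.53  0.22  0.88  1.76 -0.18  1.25  0.16] f [-0.4  0.5 -0.2] w 0.657
shift(tool axes now) [-0.0066  0.0017  0.0507] shift in target axes [-0.0066  0.0015  0.0507] turn deg [-0.27 -0.02  0.33]
```

View pics/side15.png

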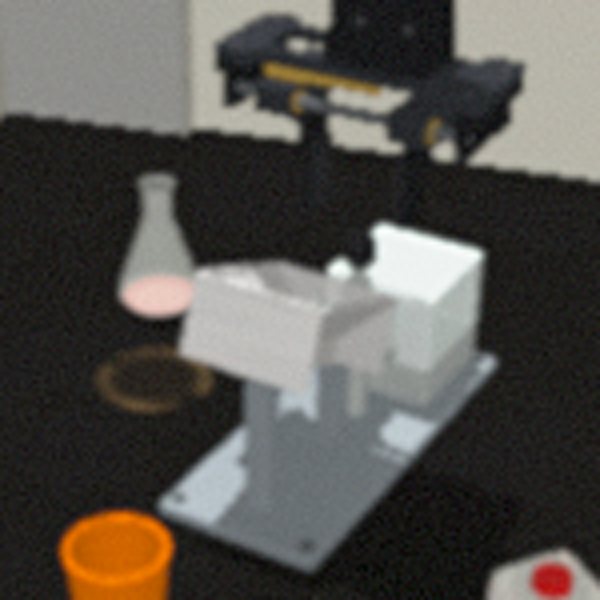

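View pics/top15.png

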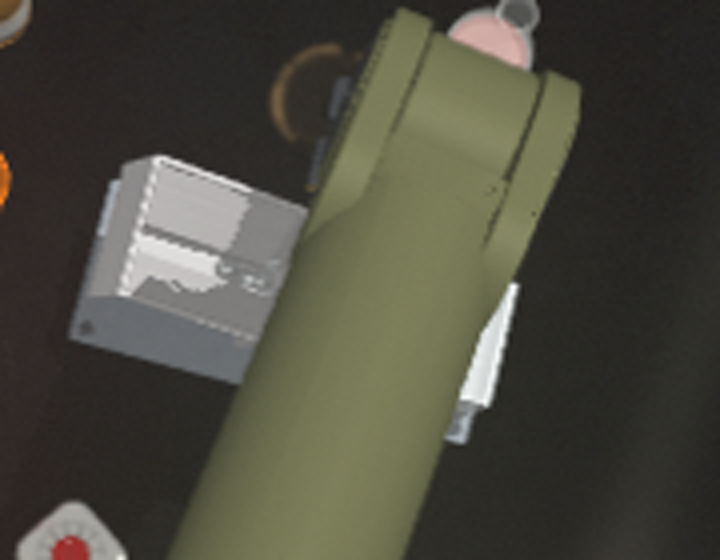

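The fingertips (crop (315,195) and (405,205)) straddle the knob (356,243). I correct and lower.

```bash
python3 -m pendant '[[[0,0,0.2],[-0.0035,0.0008,0.008],-0.3],[[0,0,0],[-0.0025,0.0008,0.014],-0.3],[[0,0,0],[0,0,0.014],-0.3],[[0,0,0],[0,0,0.01],-0.3],[[0,0,0],[0,0,0.0035],-0.3],[[0,0,0],[0,0,0],-0.3]]'; python3 st.py .538 -.167 .145 0
```

```text
time: 21.22
position: [0.5398, -0.1666, 0.1286]
tool_rot: [-2.472, -1.937, 0.002]
ft_force: [0.4, -0.6, 0.2]
grip_width: 0.65
t 21.23 tcp [ 0.5398 -0.1666  0.1286] grasp [ 0.5398 -0.1666  0.1476] q [-0.49  0.28  0.87  1.81 -0.23  1.16  0.21] f [ 0.4 -0.6  0.2] w 0.65
shift(tool axes now) [-0.0008 -0.0016  0.0026] shift in target axes [-0.0008 -0.0016  0.0026] turn deg [-0.12  0.01  0.17]
```

```bash
python3 -m pendant '[[[0,0,0],[-0.0006,-0.0012,0.002],-0.3],[[0,0,0],[0,0,0],0.3],[[0,0,0],[0,0,0],1],[[0,0,0],[0,0,0],1],[[0,0,0],[0,0,0],1]]' 25; python3 st.py .538 -.167 .145 0
python3 - <<'E'
from bench import eyes
import cv2,pickle
d=eyes.get_image('side'); cv2.imwrite('pics/side16.png',cv2.resize(d['color'][100:250,260:410,::-1],None,fx=4,fy=4,interpolation=cv2.INTER_CUBIC))
E
```

```text
time: 21.85
position: [0.5396, -0.1672, 0.1271]
tool_rot: [2.472, 1.937, 0.001]
ft_force: [9.0, -3.0, -6.8]
grip_width: 0.281
t 21.85 tcp [ 0.5396 -0.1672  0.1271] grasp [ 0.5396 -0.1672  0.1461] q [-0.49  0.28  0.87  1.81 -0.23  1.16  0.21] f [ 9.  -3.  -6.8] w 0.281
shift(tool axes now) [-0.0002 -0.0016  0.0011] shift in target axes [-0.0002 -0.0016  0.0011] turn deg [0.07 0.   0.17]
```

View pics/side16.png

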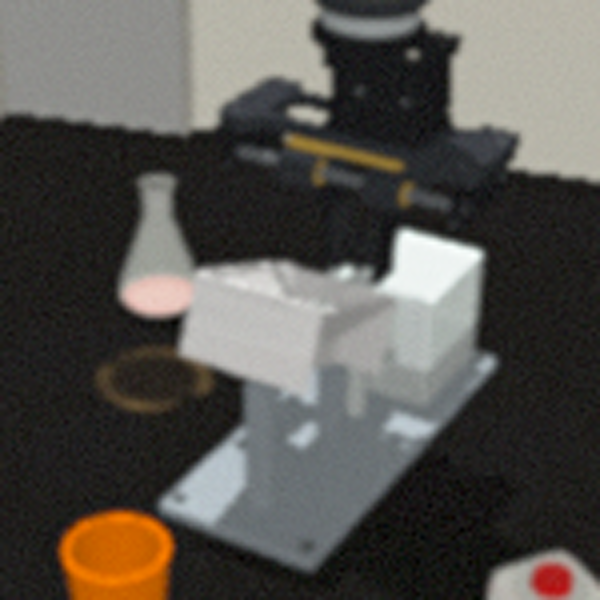

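The knob is gripped (24.4 mm). I relieve the side load, raise the grip force and pull up.

```bash
python3 -m pendant '[[[0,0,0],[0,0.001,0],1],[[0,0,0],[0,0,0],1],[[0,0,0],[0,0,-0.003],1],[[0,0,0],[0,0,-0.005],1],[[0,0,0],[0,0,-0.005],1],[[0,0,0],[0,0,-0.005],1],[[0,0,0],[0,0,0],1]]' 50; python3 st.py .538 -.167 .181 0
```

```text
time: 22.78
position: [0.5403, -0.1673, 0.1444]
tool_rot: [2.472, 1.938, -0.0]
ft_force: [6.6, -2.3, -9.3]
grip_width: 0.257
t 22.77 tcp [ 0.5403 -0.1673  0.1444] grasp [ 0.5403 -0.1673  0.1634] q [-0.5   0.26  0.88  1.79 -0.21  1.19  0.19] f [ 6.6 -2.3 -9.3] w 0.257
shift(tool axes now) [-0.0002 -0.0023 -0.0176] shift in target axes [-0.0002 -0.0023 -0.0176] turn deg [0.02 0.03 0.17]
```

Spring force 9.3 N at about 17 mm is as expected. I continue to the stop.

```bash
python3 -m pendant '[[[0,0,0],[0,0.0005,-0.005],1],[[0,0,0],[0,0,-0.005],1],[[0,0,0],[0,0,-0.005],1],[[0,0,0],[0,0,-0.003],1],[[0,0,0],[0,0,0],1]]'; python3 st.py
```

```text
time: 23.4
position: [0.5402, -0.1673, 0.1614]
tool_rot: [-2.473, -1.938, 0.002]
ft_force: [6.9, -1.7, -12.0]
grip_width: 0.254
t 23.4 tcp [ 0.5402 -0.1673  0.1614] grasp [ 0.5403 -0.1673  0.1804] q [-0.51  0.24  0.88  1.77 -0.2   1.22  0.18] f [  6.9  -1.7 -12. ] w 0.254
```

```bash
python3 -m pendant '[[[0,0,0],[0,0,-0.002],1],[[0,0,0],[0,0,0],1]]'; python3 -m pendant '[[[0,0,0],[0,0,-0.002],1],[[0,0,0],[0,0,0],1]]'; python3 st.py
```

```text
time: 23.65
position: [0.5402, -0.1673, 0.1631]
tool_rot: [-2.473, -1.938, 0.002]
ft_force: [7.9, -3.0, -13.3]
grip_width: 0.252
time: 23.9
position: [0.5401, -0.1673, 0.1633]
tool_rot: [2.472, 1.938, -0.004]
ft_force: [12.0, -4.4, -24.6]
grip_width: 0.251
t 23.9 tcp [ 0.5401 -0.1673  0.1633] grasp [ 0.5402 -0.1673  0.1823] q [-0.51  0.24  0.88  1.77 -0.19  1.23  0.18] f [ 12.   -4.4 -24.6] w 0.251
```

The stop is reached: the position stalls after 36 mm and the force rises to 25 N. I hold there while the balls run out.

```bash
python3 -m pendant '[[[0,0,0],[0,0,0],1],[[0,0,0],[0,0,0],1],[[0,0,0],[0,0,0],1],[[0,0,0],[0,0,0],1],[[0,0,0],[0,0,0],1],[[0,0,0],[0,0,0],1],[[0,0,0],[0,0,0],1],[[0,0,0],[0,0,0],1]]' 60;python3 -m pendant '[[[0,0,0],[0,0,0],1],[[0,0,0],[0,0,0],1],[[0,0,0],[0,0,0],1],[[0,0,0],[0,0,0],1],[[0,0,0],[0,0,0],1],[[0,0,0],[0,0,0],1],[[0,0,0],[0,0,0],1],[[0,0,0],[0,0,0],1]]';python3 -m pendant '[[[0,0,0],[0,0,0],1],[[0,0,0],[0,0,0],1],[[0,0,0],[0,0,0],1],[[0,0,0],[0,0,0],1],[[0,0,0],[0,0,0],1],[[0,0,0],[0,0,0],1],[[0,0,0],[0,0,0],1],[[0,0,0],[0,0,0],1]]'
python3 st.py
python3 - <<'E'
from bench import eyes
import cv2,pickle
d=eyes.get_image('side'); cv2.imwrite('pics/side17.png',cv2.resize(d['color'][100:250,260:410,::-1],None,fx=4,fy=4,interpolation=cv2.INTER_CUBIC))
d=eyes.get_image('top'); cv2.imwrite('pics/top17.png',cv2.resize(d['color'][130:270,290:470,::-1],None,fx=4,fy=4,interpolation=cv2.INTER_CUBIC))
E
```

```text
time: 24.9
position: [0.5401, -0.1673, 0.1632]
tool_rot: [2.472, 1.938, -0.004]
ft_force: [12.5, -4.6, -24.8]
grip_width: 0.248
time: 25.9
position: [0.5401, -0.1673, 0.1632]
tool_rot: [2.472, 1.938, -0.004]
ft_force: [12.9, -3.3, -25.0]
grip_width: 0.255
time: 26.9
position: [0.5401, -0.1673, 0.1632]
tool_rot: [2.472, 1.938, -0.004]
ft_force: [12.7, -4.2, -24.1]
grip_width: 0.252
t 26.9 tcp [ 0.5401 -0.1673  0.1632] grasp [ 0.5401 -0.1673  0.1822] q [-0.51  0.24  0.88  1.77 -0.19  1.23  0.18] f [ 12.7  -4.2 -24.1] w 0.252
```

View pics/side17.png

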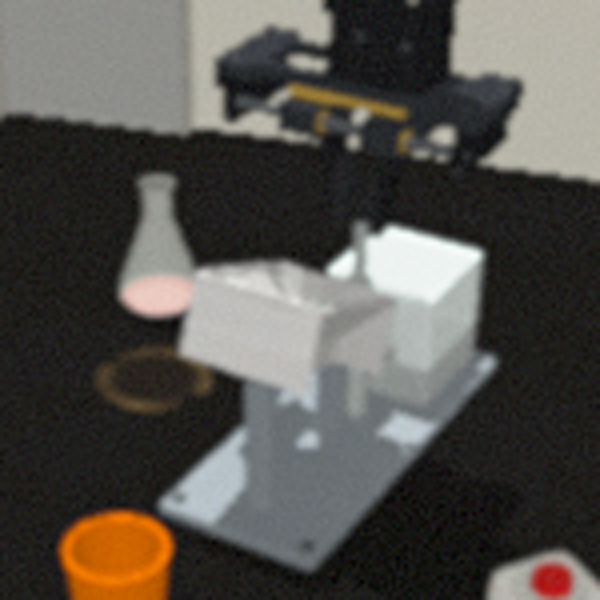

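View pics/top17.png

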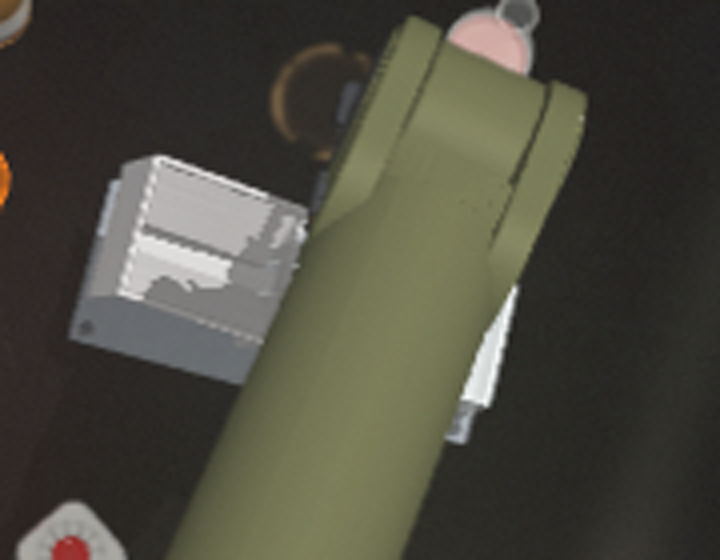

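The knob is well above the barrel with the pin showing (side crop (360,240)), and no balls remain in the hopper trough (top crop (225,270)). The arm hides the pan from above. I wait a little longer and compare the whole view with the start.

```bash
python3 -m pendant '[[[0,0,0],[0,0,0],1],[[0,0,0],[0,0,0],1],[[0,0,0],[0,0,0],1],[[0,0,0],[0,0,0],1],[[0,0,0],[0,0,0],1],[[0,0,0],[0,0,0],1],[[0,0,0],[0,0,0],1],[[0,0,0],[0,0,0],1]]'
python3 - <<'E'
from bench import eyes
import cv2,pickle,numpy as np
d=eyes.get_image('side'); s0=pickle.load(open('side0.pkl','rb'))
cv2.imwrite('pics/side18.png',d['color'][:,:,::-1])
a=cv2.convertScaleAbs(d['color'][150:230,320:400,::-1],alpha=1.0); b=s0['color'][150:230,320:400,::-1]
cv2.imwrite('pics/pan18.png',np.hstack([cv2.resize(b,None,fx=5,fy=5,interpolation=cv2.INTER_CUBIC),cv2.resize(a,None,fx=5,fy=5,interpolation=cv2.INTER_CUBIC)]))
E
```

```text
time: 28.0
position: [0.5401, -0.1673, 0.1632]
tool_rot: [2.472, 1.938, -0.004]
ft_force: [12.9, -4.4, -24.7]
grip_width: 0.255
```

View pics/side18.png

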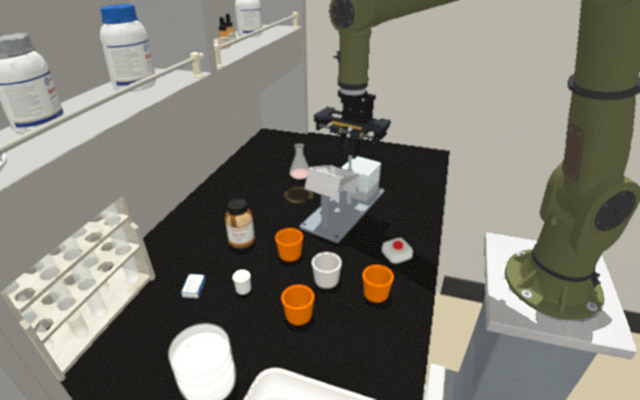

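View pics/pan18.png

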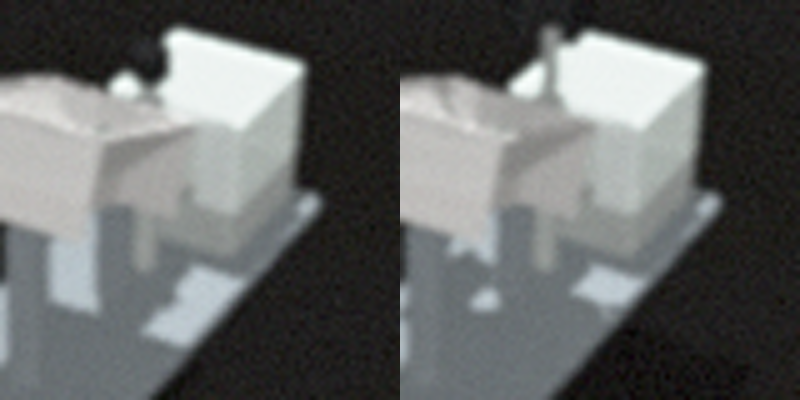

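```bash
python3 -c "
from bench import order,monitor
print(order.close_job()); print(monitor.get_state()['position'])"
```

```text
the job is handed in; nothing more can be done
None
the job is handed in; nothing more can be done
```

I poured the balls into the hopper with the plunger shut and stood the empty cup upright at its old place. I then pulled the plunger knob up to its stop and handed the job in at about 28 s, still holding it.

**What the last checks showed**
- **Plunger:** the grip rose about 36 mm, then stalled. The pull rose from 13 N to about 25 N and stayed there for 4 s with no slip.
- **Hopper:** three balls showed queued in the trough after the pour and none after the pull. No loose balls were in view.
- **Cup and bystanders:** the cup stands upright, and the timer, bottle, pot, flask and orange cups look unmoved.

**What I could not check**
- **Balls in the pan:** the milky guard and the arm hid the pan. That all six balls are in it is inferred from the empty hopper and the plunger at its stop; I did not count them.
- **Balls under the cover:** three of the six were never seen after the pour. I took them to be under the throat cover.
- **Side load:** a sideways load of about 13 N on the knob remained at the end, from a small misalignment.

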